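# Hold the wing tweezers at the marked gap

### The arm

A 6-joint arm with a two-finger parallel gripper is mounted at the origin on a cart in front of the work surface, level with it; the furniture and walls round the work are solid. World frame = base frame: x ahead of the robot, y to its left, z up, the work surface at z = 0. Lengths are in m, angles in degrees, forces in N, time in s.
With the tool pointing down it reaches from about 0.275 to 0.85 m from the base axis. Payload 5.2 kg.
Tool frame: the origin (TCP) lies at the very end of the fingers, on their centre line; the grasp point (between the pads) lies 19 mm behind it; z points along the fingers, y is the line along which they close (so a half turn about z gives the same grasp; the last joint's range is limited). The gripper opens to 85 mm and grips with 20 to 120 N. Pads are 22 mm wide; open, the fingers measure 114 mm over their backs; the gripper's body (76 mm by 85 mm) begins 54 mm behind the grasp point. The pads swing forward as they close: fully open they stand 13 mm farther back than shut.
Start: joints at [56.219, 14.817, 87.949, -0, 77.235, -11.62], TCP at [0.207, 0.509, 0.231] pointing down, gripper open.
Joint ranges: [-179.93, 179.93], [-52.35, 119.4], [10.71, 147.94], [-69.91, 249.91], [12.55, 155.21], [-178.61, 178.61]. Speed limits (degrees/s): [147.25, 147.25, 180, 180, 180, 180].

### API

Orientations are given as [roll, pitch, yaw] about the fixed x, y, z axes, in that order (R = Rz(yaw) Ry(pitch) Rx(roll)).
In Python, from cell import robot gives the robot as it stands.
- The arm moves only by the tool servo_tool, never from a script. Its argument "increments" is a list of rows, each a list of 7 numbers: the turn, a rotation vector about the tool's x, y, z scaled (see below), then the shift along the tool's x, y, z scaled (see below), then the opening, from 0 (shut) to 1 (fully open). In form: [[wx, wy, wz, tx, ty, tz, hand], ...]. A call has 1 to 10 rows; each row shifts and turns the commanded pose from where the row before left it, along the tool's axes as they then stand; what a row does not reach is not made up. The controller multiplies each number of a shift by 50 cm and each number of a turn by 30 degrees. A row lasts 1/12 s, in which the tool goes at most 41.7 mm and 7.16 degrees, less where a joint would pass 70% of its speed; a pose out of reach is approached as far as the arm can. A call with a number of a shift or a turn outside -1 to 1 is refused whole. A call with a gripper value outside its range is refused whole. The fingers move at their own pace and stop on an object; the grip force is fixed at half the most. Time passes only in rows, so rows that do not move let the fingers close. It gives the time, the measured TCP pose, the force, the opening and the grip force at its end, in the units of the state.
- robot.get_state(): the state, without advancing time (a new reading comes with each control period).
- robot.capture(name): name is "side" or "top" or "wrist"; returns a dict with "image" (400x640x3 uint8, red, green, blue), "z_map" (400x640 float32, m along the optical axis (not along the pixel's ray), 0 where there is no reading), "vfov" (degrees; the focal length in pixels is half the picture's height over the tangent of half this angle, whatever the lens; pixels are square), "cx", "cy" (the principal point, pixels), "world_from_camera" (4x4, takes a point from camera to world coordinates). Camera axes: x right, y down, z forward; pixel columns grow to the right and rows downward; lengths in m; the calibration is good to about 2 mm. The wrist camera is an equidistant fisheye: a pixel r from the principal point sees the ray r / f radians off the axis. A picture is of the moment at which its call begins.
- robot.sign_off(): hands the job in; it is judged then, once.
Trained networks look in the newest picture that a camera, given by its name, has taken for a name from the list of things; names that differ only in an ending like _2 or _b are one class to them, and where a whole thing is asked for, a point or a joint stands for the part that bears it (a point fixed in the world has none). Each returns a list of dicts, best first, with "conf" (0 to 1); they miss things now and then, are a little off and sometimes report something else, mostly with a low value. They report only what shows in the picture. A call takes as long as a camera call.
- robot.search_frame(target, camera): "extent" ([left, top, right, bottom] in pixels, round what is visible of it).
- robot.mark_of(target, camera): "at" ([column, row] in pixels: a listed point, or the origin of a listed thing).
The state is a dict: "time": time; "joint_pos": joint angles; "qd": joint speeds; "joint_efforts": joint torques, N m; "tcp_pos": TCP position; "tool_rot": TCP orientation; "force": force on the tool from outside, world axes, zero at the start; "torque": the same for the moment, N m; "gripper_width": finger opening in m; "grasp_force": force on a finger pad.
Only numpy, scipy, OpenCV 4.12 (cv2) and the standard library are available. Lean on these libraries where they do the work, as an engineer would, in place of code of your own. Each camera call takes 0.05 s, during which the arm holds its last target. There are 200 camera calls.

### The job

The green-topped setting block from the last job is still standing between the tips of the sprung wing tweezers: put it back, fully down, in its own slot of the rack, the one with the green strip. Then pick up the tweezers by their blue finger grips, lift them level to at least 10 cm above the bench and squeeze them until the black pointer on the moving arm stands in the middle of the red marker on the scale. Finish while still holding them steady at that gap, so that I can tighten the lock screw; do not touch the red marker, and leave everything else standing where it is.

Things in the scene. Friction and masses are not known exactly. Their poses are not given: they have to be found in the camera images.
- tweezers: steel sprung tweezers with a scale arc, 230 mm long, 16 mm high (26 mm at the lock screw), 90 g, lying flat. Origin: at the underside of the spring heel, on its pivot. x runs along the mid-line of the open tweezers to the tips (220 mm), y to the left (fixed) arm, z up. The axes go with the left arm: when squeezed, the mid-line turns to +y by half the joint value
- tweezers_grip (a point): point midway between the two ribbed blue finger grips of the open tweezers, 8 mm above the underside, 100 mm from the heel. The grips are flat outer faces, 36 mm long (along x), 16 mm high, squeezed along y. Outer width over them = 22 mm + 100 mm x (0.274 - joint tweezer_arm), so 49 mm at rest. The scale arc lies farther on, 160 to 170 mm from the heel
- tweezer_arm (a joint): closing angle of the right arm about the heel, rad: 0 sprung fully open (tip gap 60 mm), 0.26 nearly shut; tip gap = 220 mm x (0.274 - value). It springs back open when let go; about 4 N on the grips just starts it, 6 to 8 N at the marked gaps
- pointer_tip (a point): point on the line of the black pointer of the right arm, 4 mm beyond its end, where it meets the middle of the scale arc: 165 mm from the heel, 20 mm above the underside. The pointer is 8 mm long, on a steel foot on the tip side of the arc; the brass lock screw stands on the arc's other side
- gap_marker (a joint): angle at which the red marker is set on the scale, on the same scale as joint tweezer_arm: the pointer is at the marker's middle when both values are equal. Set somewhere from 0.140 to 0.235 (tip gap 29 to 9 mm); it stays put by friction and must not be touched
- marker_mid (a point): middle of the red marker clip (5 mm wide along the scale, top 22 mm above the underside) that sits on the scale arc, 165 mm from the heel; pointer_tip comes to this very point when the tweezers are squeezed to the mark
- block_green_centre (a point): centre (half-way up) of the green-topped aluminium setting block, 34 mm thick along its x, 24 mm along its y, 64 mm tall, 0.14 kg, standing upright on the bench between the tweezer tips, about 203 mm from the heel, with its x across the tweezers; the arms beside it are at most 16 mm high. The upper 14 mm are green
- slot_green_mouth (a point): centre of the mouth, 36 mm above the bench, of the empty slot in the wooden socket with a green strip on the rim nearest the robot. It takes the block with 2 mm play on each side, 22 mm deep; the block's thickness goes along x (from strip rim to far rim); seated, its centre is 10 mm above the mouth. Three sockets (green, yellow, blue; 66 x 54 mm, 56 mm apart along y) in any order
- block_yellow_centre (a point): centre of the yellow-topped setting block (27 x 24 x 64 mm), standing in its own slot, centre 46 mm above the bench; leave it alone
- slot_blue_mouth (a point): centre of the mouth of the empty slot with a blue strip, for a 20 mm block that is not here; too narrow for the green-topped one
- pot_white: bystander: white paint pot, 39 mm across, 40 mm high; origin under its centre
- pot_ochre: bystander: ochre paint pot, 39 mm across, 40 mm high; origin under its centre
- water_jar: bystander: clear jar, 64 mm across, 82 mm high; origin under its centre
- spare_ball: bystander: round model tree, 57 mm across, 64 mm high; origin under its centre

How it is judged:
By the outcome, as a careful person would: the job done as asked, in the order asked, and still so for the second after the job is handed in, while the arm keeps its last pose, push and grip.
It also fails if it takes over 54 s, if anything falls off the work surface, if the arm or the gripper's body presses on something with over 40 N, if the wrist force passes 120 N, or if a joint passes its speed limit or range.

## Working session

There is one attempt and no reset: what is moved stays moved. The work goes in short steps, Python scripts to look and compute and a tool call to move; the robot and the scene stay as the last step left them, time stands still between calls to the robot, and variables do not carry over. Pictures are saved under pics/ and viewed, at most 10 in all, crops included, and the job is handed in when it is done.

Besides the shell and the picture viewer there is one more tool, called after "Request:" by a JSON object that holds its "api" and its "payload". servo_tool: Moves the arm, as the interface text tells. Shifts and turns lie within -1 to 1; 1 stands for 50 cm of shift or 30 degrees of turn. Its arguments: {"type":"object","properties":{"increments":{"type":"array","items":{"type":"array","items":{"type":"number"}}}},"required":["increments"]}

```bash
mkdir -p pics; cat > h.py <<'E'
import numpy as np, cv2
from cell import robot
from scipy.spatial.transform import Rotation as R
def ray(c,u,v):
    f=200/np.tan(np.radians(c['vfov'])/2); x=(u-c['cx'])/f; y=(v-c['cy'])/f
    return f,x,y
def at_z(c,name,u,v,z):
    f,x,y=ray(c,u,v)
    d=np.array([x,y,1.])
    if name=='wrist':
        r=np.hypot(x,y); d=np.array([x/r*np.sin(r),y/r*np.sin(r),np.cos(r)]) if r>0 else np.array([0,0,1.])
    T=np.array(c['world_from_camera']); d=T[:3,:3]@d; o=T[:3,3]
    return o+d*(z-o[2])/d[2]
def proj(c,p):  # pinhole
    T=np.linalg.inv(np.array(c['world_from_camera'])); q=T[:3,:3]@p+T[:3,3]
    f,_,_=ray(c,0,0); return c['cx']+f*q[0]/q[2], c['cy']+f*q[1]/q[2]
def save(im,n): cv2.imwrite('pics/'+n,cv2.cvtColor(im,cv2.COLOR_RGB2BGR))
E
python3 - <<'E'
from h import *
Z=dict(tweezers=0,tweezers_grip=.008,pointer_tip=.02,marker_mid=.02,block_green_centre=.032,slot_green_mouth=.036,block_yellow_centre=.046,slot_blue_mouth=.036,pot_white=0,pot_ochre=0,water_jar=0,spare_ball=0)
for n in ['top','side']:
    c=robot.capture(n); save(c['image'],n+'0.png'); print(n,c['vfov'],np.round(c['world_from_camera'],3).tolist())
    for t,z in Z.items():
        for m in robot.mark_of(t,n)[:1]:
            print(t,round(m['conf'],2),np.round(m['at'],1),np.round(at_z(c,n,*m['at'],z),4))
s=robot.get_state(); print(s['time'],s['tcp_pos'],s['tool_rot'],s['force'])
E
```

```text
top 45.507665739767276 [[0.018, -0.978, 0.209, 0.183], [-1.0, -0.017, 0.006, -0.138], [-0.002, -0.21, -0.978, 1.663], [0.0, 0.0, 0.0, 1.0]]
tweezers 0.74 [242.7 210.1] [0.5091 0.1525 0.    ]
tweezers_grip 0.47 [267.7 204.2] [0.5304 0.0634 0.008 ]
pointer_tip 0.56 [290.2 211.8] [ 0.502  -0.0181  0.02  ]
block_green_centre 0.67 [296.6 207.2] [ 0.5164 -0.0408  0.032 ]
slot_green_mouth 0.78 [348.2 207.6] [ 0.5173 -0.2208  0.036 ]
block_yellow_centre 0.65 [379.6 208.6] [ 0.5136 -0.3288  0.046 ]
slot_blue_mouth 0.65 [363.  207.5] [ 0.5185 -0.2723  0.036 ]
pot_white 0.56 [197.8 197.1] [0.5537 0.3156 0.    ]
pot_ochre 0.71 [288.9 212.7] [ 0.5025 -0.0122  0.    ]
water_jar 0.69 [418.7 192. ] [ 0.5861 -0.4747  0.    ]
spare_ball 0.57 [446.7 229.3] [ 0.4527 -0.57    0.    ]
side 47.10464256423734 [[-0.973, -0.135, 0.188, 0.3], [-0.232, 0.558, -0.797, 0.914], [0.003, -0.819, -0.574, 0.79], [0.0, 0.0, 0.0, 1.0]]
tweezers 0.74 [304.8 279.6] [0.524  0.1532 0.    ]
tweezers_grip 0.74 [317.2 249.1] [0.5196 0.0478 0.008 ]
pointer_tip 0.56 [329.  232.3] [ 0.5021 -0.0115  0.02  ]
block_green_centre 0.68 [322.3 216.8] [ 0.5315 -0.0581  0.032 ]
block_yellow_centre 0.7 [341.5 188. ] [ 0.5051 -0.189   0.046 ]
slot_blue_mouth 0.54 [343.4 175.9] [ 0.5157 -0.2714  0.036 ]
pot_white 0.82 [271.6 330.9] [0.5525 0.3167 0.    ]
pot_ochre 0.82 [264.4 307.8] [0.5888 0.2596 0.    ]
water_jar 0.81 [338.1 152.3] [ 0.5748 -0.4767  0.    ]
spare_ball 0.61 [375.5 146.2] [ 0.4532 -0.5524  0.    ]
1.3 [0.20745885 0.50939257 0.23132064] [ 1.79999033e+02 -1.61172113e-03  1.57836966e+02] [-0.19181172 -0.61744102  0.61798661]
```

View pics/top0.png

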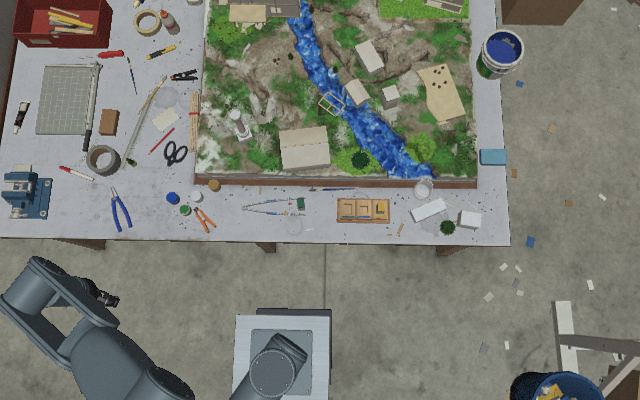

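View pics/side0.png

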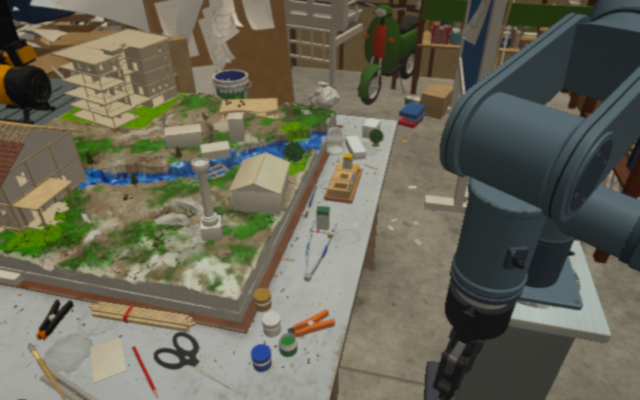

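```bash
cat >> h.py <<'E'
def plan(pos,yaw,n,hand,s=None):
    """rows to reach pos, tool straight down at yaw; shift taken in axes before the row's turn"""
    s=s or robot.get_state(); p0=np.array(s['tcp_pos']); R0=R.from_euler('xyz',s['tool_rot'],degrees=True)
    w=(R0.inv()*R.from_euler('xyz',[180,0,yaw],degrees=True)).as_rotvec()/n; d=(np.array(pos)-p0)/n
    print('per row mm',np.linalg.norm(d)*1e3,'deg',np.degrees(np.linalg.norm(w)))
    Rk=R0
    for k in range(n):
        print(list(np.round(np.r_[np.degrees(w)/30,Rk.inv().apply(d)/.5,hand],4)),end=',\n'); Rk=Rk*R.from_rotvec(w)
E
python3 -c "
from h import *
plan([.48,.05,.26],90,14,1)"
```

```text
per row mm 38.20879246387932 deg 4.845497569618328
[np.float64(-0.0), np.float64(-0.0), np.float64(0.1615), np.float64(-0.0608), np.float64(-0.0461), np.float64(-0.0041), np.float64(1.0)],
[np.float64(-0.0), np.float64(-0.0), np.float64(0.1615), np.float64(-0.0645), np.float64(-0.0408), np.float64(-0.0041), np.float64(1.0)],
[np.float64(-0.0), np.float64(-0.0), np.float64(0.1615), np.float64(-0.0677), np.float64(-0.0352), np.float64(-0.0041), np.float64(1.0)],
[np.float64(-0.0), np.float64(-0.0), np.float64(0.1615), np.float64(-0.0704), np.float64(-0.0294), np.float64(-0.0041), np.float64(1.0)],
[np.float64(-0.0), np.float64(-0.0), np.float64(0.1615), np.float64(-0.0727), np.float64(-0.0233), np.float64(-0.0041), np.float64(1.0)],
[np.float64(-0.0), np.float64(-0.0), np.float64(0.1615), np.float64(-0.0744), np.float64(-0.0171), np.float64(-0.0041), np.float64(1.0)],
[np.float64(-0.0), np.float64(-0.0), np.float64(0.1615), np.float64(-0.0755), np.float64(-0.0107), np.float64(-0.0041), np.float64(1.0)],
[np.float64(-0.0), np.float64(-0.0), np.float64(0.1615), np.float64(-0.0762), np.fl
[... 176 characters left out ...]
.float64(1.0)],
[np.float64(-0.0), np.float64(-0.0), np.float64(0.1615), np.float64(-0.0758), np.float64(0.0086), np.float64(-0.0041), np.float64(1.0)],
[np.float64(-0.0), np.float64(-0.0), np.float64(0.1615), np.float64(-0.0748), np.float64(0.0149), np.float64(-0.0041), np.float64(1.0)],
[np.float64(-0.0), np.float64(-0.0), np.float64(0.1615), np.float64(-0.0733), np.float64(0.0212), np.float64(-0.0041), np.float64(1.0)],
[np.float64(-0.0), np.float64(-0.0), np.float64(0.1615), np.float64(-0.0712), np.float64(0.0273), np.float64(-0.0041), np.float64(1.0)],
[np.float64(-0.0), np.float64(-0.0), np.float64(0.1615), np.float64(-0.0687), np.float64(0.0333), np.float64(-0.0041), np.float64(1.0)],
```

Request:
{"api": "servo_tool", "payload": {"increments": [[0,0,0.16,-0.061,-0.046,-0.004,1],[0,0,0.16,-0.065,-0.041,-0.004,1],[0,0,0.16,-0.068,-0.035,-0.004,1],[0,0,0.16,-0.07,-0.029,-0.004,1],[0,0,0.16,-0.073,-0.023,-0.004,1],[0,0,0.16,-0.074,-0.017,-0.004,1],[0,0,0.16,-0.076,-0.011,-0.004,1],[0,0,0.16,-0.076,-0.004,-0.004,1],[0,0,0.16,-0.076,0.002,-0.004,1],[0,0,0.16,-0.076,0.009,-0.004,1]]}}

```text
time: 2.13
tcp_pos: [0.4046, 0.1805, 0.2517]
tool_rot: [180.0, 0.0, 109.6]
force: [1.0, 1.0, -0.3]
gripper_width: 0.0855
grasp_force: 0.0
```

Request:
{"api": "servo_tool", "payload": {"increments": [[0,0,0.16,-0.075,0.015,-0.004,1],[0,0,0.16,-0.073,0.021,-0.004,1],[0,0,0.16,-0.071,0.027,-0.004,1],[0,0,0.16,-0.069,0.033,-0.004,1],[0,0,0,0,0,0,1]]}}

```text
time: 2.55
tcp_pos: [0.4863, 0.0458, 0.2596]
tool_rot: [179.8, 0.2, 90.1]
force: [0.4, -0.2, 0.7]
gripper_width: 0.0856
grasp_force: 0.0
```

```bash
python3 - <<'E'
from h import *
Z=dict(tweezers=0,tweezers_grip=.008,pointer_tip=.02,marker_mid=.02,block_green_centre=.032,slot_green_mouth=.036,block_yellow_centre=.046,slot_blue_mouth=.036,pot_ochre=0,water_jar=0)
n='wrist'
c=robot.capture(n); save(c['image'],n+'1.png'); print(n,c['vfov'],np.round(c['world_from_camera'],3).tolist())
for t,z in Z.items():
    for m in robot.mark_of(t,n)[:1]:
        print(t,round(m['conf'],2),np.round(m['at'],1),np.round(at_z(c,n,*m['at'],z),4))
s=robot.get_state(); print(s['time'],s['tcp_pos'],s['tool_rot'],s['force'])
E
```

```text
wrist 65.70646984690485 [[1.0, 0.001, 0.004, 0.485], [0.002, -0.956, -0.295, 0.122], [0.004, 0.295, -0.956, 0.402], [0.0, 0.0, 0.0, 1.0]]
tweezers 0.98 [351.4  80.9] [0.5209 0.1567 0.    ]
tweezers_grip 0.84 [354.4 162.3] [0.5255 0.0513 0.008 ]
pointer_tip 0.73 [330.6 212.3] [ 0.4948 -0.013   0.02  ]
marker_mid 0.4 [359.4 212.6] [ 0.5327 -0.0134  0.02  ]
block_green_centre 0.97 [355.1 240.5] [ 0.5272 -0.0482  0.032 ]
slot_green_mouth 0.95 [346.1 339.5] [ 0.521 -0.22   0.036]
3.1 [0.48243606 0.05242232 0.25944862] [ 1.79985646e+02 -4.03567487e-04  9.07304672e+01] [ 0.61052627 -0.40599048  0.02670903]
```

View pics/wrist1.png

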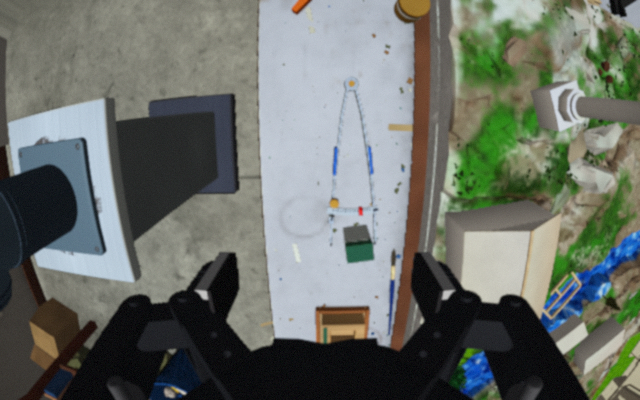

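```bash
cat >> h.py <<'E'
def cloud(c,name):
    v,u=np.mgrid[0:400,0:640]; f,x,y=ray(c,u,v); z=c['z_map']
    if name=='wrist':
        r=np.hypot(x,y)+1e-9; k=np.tan(np.minimum(r,1.4))/r; x,y=x*k,y*k
    P=np.stack([x*z,y*z,z],-1); T=np.array(c['world_from_camera']); return P@T[:3,:3].T+T[:3,3]
E
python3 - <<'E'
from h import *
c=robot.capture('wrist'); P=cloud(c,'wrist')
for u in range(395,460,8): print(u,np.round(P[160,u],3),np.round(P[235,u],3))
im=c['image'].astype(int); g=(im[...,1]>im[...,0]+15)&(im[...,1]>im[...,2]+5)
g[:,:335]=0;g[:,385:]=0;g[:215]=0;g[275:]=0
Q=P[g]; t=Q[(Q[:,2]>.058)&(Q[:,2]<.072)]
print(g.sum(),len(t),t.mean(0),t.min(0),t.max(0),cv2.minAreaRect((t[:,:2]*1000).astype(np.float32)))
m=(P[...,2]>.02)&(P[...,2]<.075); m[:,:335]=0;m[:,385:]=0;m[:222]=0;m[275:]=0
Q=P[m]; print(len(Q),cv2.minAreaRect((Q[:,:2]*1000).astype(np.float32)),np.percentile(Q[:,2],[5,50,95,99]))
E
```

```text
395 [0.576 0.062 0.   ] [ 0.585 -0.046  0.   ]
403 [ 0.588  0.063 -0.   ] [ 0.597 -0.046  0.   ]
411 [0.599 0.063 0.001] [ 0.608 -0.044  0.005]
419 [0.608 0.064 0.006] [ 0.619 -0.043  0.009]
427 [0.62  0.065 0.006] [ 0.624 -0.035  0.028]
435 [0.624 0.068 0.025] [ 0.625 -0.024  0.053]
443 [0.625 0.073 0.05 ] [ 0.631 -0.019  0.065]
451 [0.624 0.078 0.077] [ 0.636 -0.013  0.08 ]
459 [0.632 0.079 0.081] [ 0.634 -0.002  0.103]
501 480 [ 0.5292871  -0.0487674   0.06384074] [ 0.51215889 -0.06241798  0.05800646] [ 0.54712346 -0.03674893  0.06596182] ((529.4583740234375, -49.77204895019531), (33.41269302368164, 23.64735984802246), 6.638314723968506)
858 ((519.8385009765625, -46.76380157470703), (36.083412170410156, 59.61163330078125), 70.7821044921875) [0.02527066 0.06329154 0.06503149 0.06553084]
```

```bash
sed -i "s/print(list(np.round(np.r_/print(np.round(np.r_/; s/hand\],4)),end=',.n')/hand],4).tolist())/" h.py; python3 -c "
from h import *
plan([.5293,-.0495,.1],96.6,6,1)"
```

```text
per row mm 32.470995365034156 deg 0.9814728963760893
[0.0001, 0.0, -0.0327, -0.0341, 0.0152, 0.0531, 1.0]
[0.0001, 0.0, -0.0327, -0.0344, 0.0146, 0.0531, 1.0]
[0.0001, 0.0, -0.0327, -0.0346, 0.014, 0.0531, 1.0]
[0.0001, 0.0, -0.0327, -0.0348, 0.0134, 0.0531, 1.0]
[0.0001, 0.0, -0.0327, -0.0351, 0.0128, 0.0531, 1.0]
[0.0001, 0.0, -0.0327, -0.0353, 0.0122, 0.0531, 1.0]
```

Request:
{"api": "servo_tool", "payload": {"increments": [[0,0,-0.0327,-0.0341,0.0152,0.053,1],[0,0,-0.0327,-0.0344,0.0146,0.053,1],[0,0,-0.0327,-0.0346,0.014,0.053,1],[0,0,-0.0327,-0.0348,0.0134,0.053,1],[0,0,-0.0327,-0.0351,0.0128,0.053,1],[0,0,-0.0327,-0.0353,0.0122,0.053,1],[0,0,0,0,0,0,1],[0,0,0,0,0,0,1],[0,0,0,0,0,0,1]]}}

```text
time: 3.9
tcp_pos: [0.5296, -0.0498, 0.101]
tool_rot: [180.0, -0.0, 96.5]
force: [0.0, 0.4, 0.3]
gripper_width: 0.0858
grasp_force: 0.0
```

```bash
python3 - <<'E'
from h import *
s=robot.get_state(); print(s['time'],s['tcp_pos'],s['tool_rot'])
c=robot.capture('wrist'); P=cloud(c,'wrist'); save(c['image'],'w2.png')
for t,z in dict(block_green_centre=.032,slot_green_mouth=.036,slot_blue_mouth=.036,block_yellow_centre=.046).items():
    for m in robot.mark_of(t,'wrist')[:1]: print(t,round(m['conf'],2),np.round(m['at'],1),np.round(at_z(c,'wrist',*m['at'],z),4))
m=(abs(P[...,2]-.064)<.004)&(abs(P[...,0]-.529)<.03)&(abs(P[...,1]+.05)<.03)
Q=P[m]; print(len(Q),cv2.minAreaRect((Q[:,:2]*1000).astype(np.float32)))
E
```

```text
3.9 [ 0.52955163 -0.04979723  0.10100619] [ 1.79982847e+02 -1.05791007e-02  9.65013409e+01]
block_green_centre 0.95 [326.9 213.8] [ 0.5311 -0.0489  0.032 ]
1903 ((529.4339599609375, -50.62665557861328), (34.10055160522461, 24.04551887512207), 7.437681198120117)
```

View pics/w2.png

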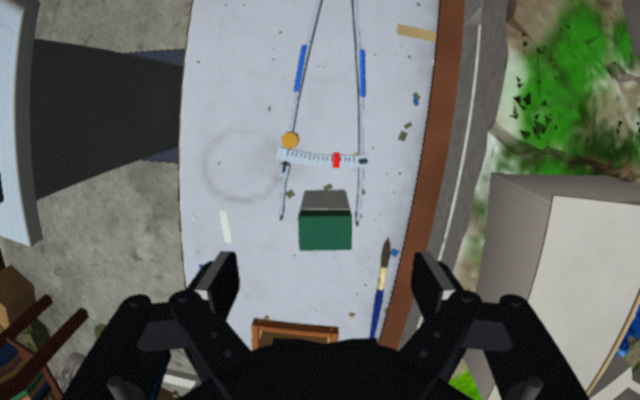

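Request:
{"api": "servo_tool", "payload": {"increments": [[0,0,-0.03,-0.002,0,0.035,1],[0,0,0,0,0,0.035,1],[0,0,0,0,0,0.035,1],[0,0,0,0,0,0.035,1],[0,0,0,0,0,0,1],[0,0,0,0,0,0,0],[0,0,0,0,0,0,0],[0,0,0,0,0,0,0],[0,0,0,0,0,0,0],[0,0,0,0,0,0,0]]}}

```text
time: 4.98
tcp_pos: [0.5304, -0.0514, 0.0317]
tool_rot: [179.9, 0.1, 97.4]
force: [-1.5, 0.1, 5.9]
gripper_width: 0.0333
grasp_force: 60.0
```

Request:
{"api": "servo_tool", "payload": {"increments": [[0,0,0,0,0,-0.03,0],[0,0,0.06,0,0,-0.08,0],[0,0,0.06,0,0,-0.08,0],[0,0,0.06,0,0,-0.08,0],[0,0,0,-0.07,-0.005,0,0],[0,0,0,-0.08,-0.005,0,0],[0,0,0,-0.08,-0.005,0,0],[0,0,0,-0.08,-0.005,0,0],[0,0,0,-0.08,-0.005,0,0],[0,0,0,-0.08,-0.005,0,0]]}}

```text
time: 5.82
tcp_pos: [0.5223, -0.2883, 0.1657]
tool_rot: [180.0, 0.0, 92.0]
force: [1.4, 0.5, -2.2]
gripper_width: 0.0333
grasp_force: 60.0
```

Request:
{"api": "servo_tool", "payload": {"increments": [[0,0,0,-0.08,-0.005,0,0],[0,0,0,-0.05,-0.005,0,0],[0,0,0,0,0,0,0],[0,0,0,0,0,0,0],[0,0,0,0,0,0,0]]}}

```text
time: 6.23
tcp_pos: [0.5198, -0.351, 0.1651]
tool_rot: [-180.0, -0.1, 92.0]
force: [-0.4, -0.1, -0.1]
gripper_width: 0.0333
grasp_force: 59.9
```

```bash
python3 - <<'E'
from h import *
s=robot.get_state(); print(s['time'],s['tcp_pos'],s['tool_rot'],s['force'])
c=robot.capture('wrist'); P=cloud(c,'wrist'); save(c['image'],'w3.png')
np.save('w3P.npy',P); np.save('w3i.npy',c['image'])
for t,z in dict(slot_green_mouth=.036,slot_blue_mouth=.036,block_yellow_centre=.046).items():
    for m in robot.mark_of(t,'wrist')[:1]: print(t,round(m['conf'],2),np.round(m['at'],1),np.round(at_z(c,'wrist',*m['at'],z),4))
E
```

```text
6.2333 [ 0.51980611 -0.35096505  0.16507801] [-1.79974461e+02 -7.31903358e-02  9.19995567e+01] [-0.42913237 -0.13709526 -0.0647601 ]
slot_green_mouth 0.62 [325.4  39.9] [ 0.5154 -0.2141  0.036 ]
slot_blue_mouth 0.71 [326.   99.8] [ 0.5178 -0.2676  0.036 ]
block_yellow_centre 0.67 [322.6 169.9] [ 0.517 -0.328  0.046]
```

View pics/w3.png

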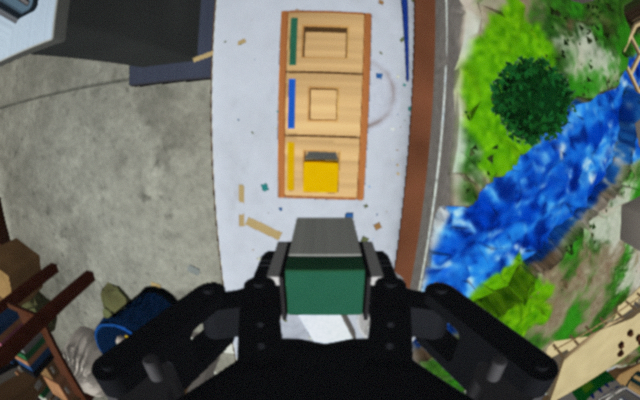

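```bash
python3 - <<'E'
from h import *
P=np.load('w3P.npy')
v,u=np.mgrid[0:400,0:640]
f=(u>255)&(u<395)&(v>5)&(v<205)
r=f&(P[...,2]>.030)&(P[...,2]<.041); Q=P[r]
print('rack',np.median(Q[:,2]),cv2.minAreaRect((Q[:,:2]*1000).astype(np.float32)))
# outer contour of slot on the rim: holes in the rim mask
for nm,(a,b,cc,d) in dict(green=(298,355,20,64),blue=(298,348,80,125)).items():
    m=np.zeros_like(r); m[cc:d,a:b]=True
    h=m&~(abs(P[...,2]-.036)<.003); h=h.astype(np.uint8)
    n,l,st,ce=cv2.connectedComponentsWithStats(h); k=1+st[1:,4].argmax()
    cs,_=cv2.findContours((l==k).astype(np.uint8),0,2)
    (x,y),(w,hh),an=cv2.minAreaRect(cs[0]); print(nm,st[k],(x,y),w,hh,an)
    from types import SimpleNamespace
    c=robot.capture('wrist') if nm=='green' else c
    cor=np.array([at_z(c,'wrist',*p,.036)[:2] for p in cv2.boxPoints(((x,y),(w,hh),an))]); print(np.round(cor,4).tolist(),cor.mean(0))
# block top in hand
t=(P[...,2]>.18)&(P[...,2]<.21)&(u>280)&(u<372)&(v>245)&(v<320); Q=P[t]; print(len(Q),np.percentile(Q[:,2],[5,50,95]),cv2.minAreaRect((Q[:,:2]*1000).astype(np.float32)))
A=np.c_[Q[:,:2],np.ones(len(Q))]; print('tilt',np.linalg.lstsq(A,Q[:,2],rcond=None)[0])
E
```

```text
rack 0.03626483773281294 ((515.2533569335938, -271.19464111328125), (66.953125, 167.3307647705078), 0.36749503016471863)
green [ 303   27   45   31 1287] (325.25482177734375, 41.875186920166016) 43.62159729003906 29.939403533935547 2.2025980949401855
[[0.497, -0.2286], [0.4969, -0.201], [0.5347, -0.2011], [0.5346, -0.2287]] [ 0.51579153 -0.2148578 ]
blue [309  88  29  33 848] (322.9489440917969, 104.0316390991211) 27.084959030151367 32.24876022338867 1.9091525077819824
[[0.5041, -0.285], [0.5041, -0.2566], [0.5275, -0.2565], [0.5277, -0.285]] [ 0.51587791 -0.27077679]
5866 [0.18251932 0.19736576 0.2034333 ] ((520.0982055664062, -350.1630554199219), (41.41065979003906, 25.471559524536133), 1.9313997030258179)
tilt [ 0.03503991 -0.37392512  0.04788278]
```

```bash
python3 -c "
from h import *
plan([.5156,-.2157,.09],90.4,5,0)"
```

```text
per row mm 30.906689246041942 deg 0.3441220609455427
[0.0001, -0.0, 0.0115, 0.0539, 0.0, 0.0302, 0.0]
[0.0001, -0.0, 0.0115, 0.0539, -0.0003, 0.0302, 0.0]
[0.0001, -0.0, 0.0115, 0.0539, -0.0006, 0.0302, 0.0]
[0.0001, -0.0, 0.0115, 0.0539, -0.0009, 0.0302, 0.0]
[0.0001, -0.0, 0.0115, 0.0539, -0.0012, 0.0302, 0.0]
```

Request:
{"api": "servo_tool", "payload": {"increments": [[0,0,0.0115,0.054,0,0.03,0],[0,0,0.0115,0.054,0,0.03,0],[0,0,0.0115,0.054,-0.001,0.03,0],[0,0,0.0115,0.054,-0.001,0.03,0],[0,0,0.0115,0.054,-0.001,0.03,0],[0,0,0,0,0,0,0],[0,0,0,0,0,0,0],[0,0,0,0,0,0,0]]}}

```text
time: 7.15
tcp_pos: [0.5162, -0.2168, 0.091]
tool_rot: [179.9, 0.1, 90.4]
force: [0.6, -0.2, -1.2]
gripper_width: 0.0336
grasp_force: 59.9
```

```bash
python3 - <<'E'
from h import *
s=robot.get_state(); print(s['time'],s['tcp_pos'],s['tool_rot'],s['force'])
plan([.5156,-.2157,.0455],90.4,3,0)
E
```

```text
7.15 [ 0.51622507 -0.21679918  0.09101797] [1.79931670e+02 7.05016876e-02 9.03900573e+01] [ 0.58482452 -0.22284615 -1.15109791]
per row mm 15.178509919703002 deg 0.03289282310094651
[0.0008, 0.0008, -0.0001, 0.0008, -0.0004, 0.0303, 0.0]
[0.0008, 0.0008, -0.0001, 0.0008, -0.0004, 0.0303, 0.0]
[0.0008, 0.0008, -0.0001, 0.0007, -0.0004, 0.0303, 0.0]
```

Request:
{"api": "servo_tool", "payload": {"increments": [[0,0,0,0.001,-0.001,0.03,0],[0,0,0,0,0,0.02,0],[0,0,0,0,0,0.02,0],[0,0,0,0,0,0.018,0],[0,0,0,0,0,0,0],[0,0,0,0,0,0,0]]}}

```text
time: 7.65
tcp_pos: [0.5148, -0.2167, 0.0458]
tool_rot: [-180.0, -0.0, 90.3]
force: [-0.0, -0.5, -0.1]
gripper_width: 0.0329
grasp_force: 61.8
```

Request:
{"api": "servo_tool", "payload": {"increments": [[0,0,0,0,0,0.001,0],[0,0,0,0,0,0,0.7],[0,0,0,0,0,0,0.7],[0,0,0,0,0,0,0.7],[0,0,0,0,0,0,0.7],[0,0,0,0,0,-0.03,0.7],[0,0,0,0,0,-0.08,1],[0,0,0,0,0,-0.08,1]]}}

```text
time: 8.32
tcp_pos: [0.5136, -0.2153, 0.1402]
tool_rot: [-179.8, -0.2, 90.3]
force: [2.0, -1.0, 0.3]
gripper_width: 0.0817
grasp_force: 0.0
```

```bash
python3 - <<'E'
from h import *
s=robot.get_state(); print(s['time'],s['tcp_pos'],s['tool_rot'],s['force'])
c=robot.capture('wrist'); P=cloud(c,'wrist'); save(c['image'],'w4.png')
Z=dict(tweezers=0,tweezers_grip=.008,pointer_tip=.02,marker_mid=.02,block_green_centre=.046,block_yellow_centre=.046)
for t,z in Z.items():
    for m in robot.mark_of(t,'wrist')[:1]: print(t,round(m['conf'],2),np.round(m['at'],1),np.round(at_z(c,'wrist',*m['at'],z),4))
m=(P[...,2]>.068)&(P[...,2]<.086)&(abs(P[...,0]-.516)<.025)&(abs(P[...,1]+.215)<.02)
Q=P[m]; print(len(Q),np.percentile(Q[:,2],[5,50,95]),cv2.minAreaRect((Q[:,:2]*1000).astype(np.float32)))
plan([.515,-.02,.2],90,8,1)
E
```

```text
8.3167 [ 0.51355065 -0.21533929  0.14020592] [-1.79762924e+02 -1.62283599e-01  9.02986153e+01] [ 2.01321626 -1.04785938  0.27805712]
block_green_centre 0.76 [328.4 204.1] [ 0.516  -0.2151  0.046 ]
block_yellow_centre 0.65 [329.4 316.1] [ 0.5181 -0.3274  0.046 ]
1642 [0.07339757 0.07810046 0.07919368] ((514.6829223632812, -215.19691467285156), (34.20995330810547, 23.79047393798828), 0.2160835713148117)
per row mm 25.60307480221661 deg 0.04192628453349168
[-0.0005, -0.0004, 0.0012, 0.0489, 0.0005, -0.0151, 1.0]
[-0.0005, -0.0004, 0.0012, 0.0489, 0.0004, -0.0151, 1.0]
[-0.0005, -0.0004, 0.0012, 0.0489, 0.0004, -0.0151, 1.0]
[-0.0005, -0.0004, 0.0012, 0.0489, 0.0004, -0.0151, 1.0]
[-0.0005, -0.0004, 0.0012, 0.0489, 0.0003, -0.0151, 1.0]
[-0.0005, -0.0004, 0.0012, 0.0489, 0.0003, -0.0151, 1.0]
[-0.0005, -0.0004, 0.0012, 0.0489, 0.0003, -0.0151, 1.0]
[-0.0005, -0.0004, 0.0012, 0.0489, 0.0003, -0.0151, 1.0]
```

```bash
python3 - <<'E'
from h import *
s=robot.get_state(); print(s['joint_pos'])
p0=np.array(s['tcp_pos']); d=(np.array([.525,.052,.15])-p0)/26; R0=R.from_euler('xyz',s['tool_rot'],degrees=True); st=R.from_rotvec([0,0,-np.radians(.2285*30)]); Rk=R0
for k in range(26): print(np.round(Rk.inv().apply(d)/.5,4).tolist()); Rk=Rk*st
print(Rk.as_euler('xyz',degrees=True))
E
```

```text
[-3.42238579e+01  2.01097097e+01  9.41500139e+01 -6.03025390e-04
  6.58936826e+01 -3.45218831e+01]
[0.0206, 0.0009, -0.0008]
[0.0203, 0.0034, -0.0008]
[0.0198, 0.0058, -0.0008]
[0.0189, 0.0081, -0.0008]
[0.0178, 0.0103, -0.0008]
[0.0165, 0.0124, -0.0008]
[0.0149, 0.0143, -0.0008]
[0.0131, 0.0159, -0.0008]
[0.0111, 0.0174, -0.0008]
[0.0089, 0.0186, -0.0008]
[0.0066, 0.0195, -0.0008]
[0.0043, 0.0202, -0.0008]
[0.0018, 0.0205, -0.0008]
[-0.0006, 0.0206, -0.0008]
[-0.0031, 0.0204, -0.0008]
[-0.0055, 0.0199, -0.0008]
[-0.0078, 0.0191, -0.0008]
[-0.01, 0.018, -0.0008]
[-0.0121, 0.0167, -0.0008]
[-0.014, 0.0151, -0.0008]
[-0.0157, 0.0133, -0.0008]
[-0.0172, 0.0113, -0.0008]
[-0.0184, 0.0092, -0.0008]
[-0.0194, 0.0069, -0.0008]
[-0.0201, 0.0046, -0.0008]
[-0.0205, 0.0022, -0.0008]
[ 1.79870685e+02  8.25306833e-02 -9.14718209e+01]
```

Request:
{"api": "servo_tool", "payload": {"increments": [[0,0,0.2285,0.0206,0.001,-0.001,1],[0,0,0.2285,0.0205,-0.0015,-0.001,1],[0,0,0.2285,0.02,-0.004,-0.001,1],[0,0,0.2285,0.0194,-0.0065,-0.001,1],[0,0,0.2285,0.0185,-0.0087,-0.001,1],[0,0,0.2285,0.0172,-0.011,-0.001,1],[0,0,0.2285,0.0158,-0.013,-0.001,1],[0,0,0.2285,0.014,-0.0149,-0.001,1],[0,0,0.2285,0.0122,-0.0165,-0.001,1],[0,0,0.2285,0.01,-0.0178,-0.001,1]]}}

```text
time: 9.5
tcp_pos: [0.5168, -0.113, 0.1441]
tool_rot: [-179.9, 0.1, 21.4]
force: [0.1, 0.1, 0.2]
gripper_width: 0.0854
grasp_force: 0.0
```

Request:
{"api": "servo_tool", "payload": {"increments": [[0,0,0.2285,0.0079,-0.0189,-0.001,1],[0,0,0.2285,0.0056,-0.0197,-0.001,1],[0,0,0.2285,0.003,-0.0203,-0.001,1],[0,0,0.2285,0.0006,-0.0206,-0.001,1],[0,0,0.2285,-0.0018,-0.0206,-0.001,1],[0,0,0.2285,-0.0043,-0.0202,-0.001,1],[0,0,0.2285,-0.0067,-0.0195,-0.001,1],[0,0,0.2285,-0.009,-0.0186,-0.001,1],[0,0,0.2285,-0.011,-0.0174,-0.001,1],[0,0,0.2285,-0.013,-0.0159,-0.001,1]]}}

```text
time: 10.33
tcp_pos: [0.5179, -0.0103, 0.1491]
tool_rot: [179.9, 0.2, -47.1]
force: [-0.0, 0.6, 0.3]
gripper_width: 0.0854
grasp_force: 0.0
```

Request:
{"api": "servo_tool", "payload": {"increments": [[0,0,0.2285,-0.0149,-0.0143,-0.001,1],[0,0,0.2285,-0.0165,-0.0124,-0.001,1],[0,0,0.2285,-0.0178,-0.0104,-0.001,1],[0,0,0.2285,-0.0189,-0.0082,-0.001,1],[0,0,0.2285,-0.0197,-0.006,-0.001,1],[0,0,0.2285,-0.0203,-0.0035,-0.001,1],[0,0,0,0,0,0,1],[0,0,0,0,0,0,1],[0,0,0,0,0,0,1]]}}

```text
time: 11.08
tcp_pos: [0.5193, 0.0504, 0.1529]
tool_rot: [179.9, -0.0, -87.7]
force: [-0.3, 1.2, 0.2]
gripper_width: 0.0853
grasp_force: 0.0
```

```bash
python3 - <<'E'
from h import *
s=robot.get_state(); print(s['time'],s['tcp_pos'],s['tool_rot'],s['force'],s['joint_pos'][5])
c=robot.capture('wrist'); P=cloud(c,'wrist'); save(c['image'],'w5.png')
Z=dict(tweezers=0,tweezers_grip=.008,pointer_tip=.02,marker_mid=.02)
for t,z in Z.items():
    for m in robot.mark_of(t,'wrist')[:1]: print(t,round(m['conf'],2),np.round(m['at'],1),np.round(at_z(c,'wrist',*m['at'],z),4))
im=c['image'].astype(int)
b=(im[...,2]>im[...,0]+60)&(im[...,2]>im[...,1]+40)&(abs(P[...,0]-.525)<.05)&(abs(P[...,1]-.05)<.04)
n,l,st,ce=cv2.connectedComponentsWithStats(b.astype(np.uint8))
for k in range(1,n):
    if st[k,4]>30:
        v,u=np.nonzero(l==k); W=np.array([at_z(c,'wrist',a,bb,.012)[:2] for a,bb in zip(u,v)]); print(st[k],W.mean(0),W.min(0),W.max(0),cv2.fitLine(W.astype(np.float32),2,0,.01,.01).ravel()[:2])
E
```

```text
11.0833 [0.51934869 0.05042648 0.15293296] [ 1.79901942e+02 -4.29428792e-03 -8.77145310e+01] [-0.28238066  1.20129103  0.2320526 ] 171.0227706699077
tweezers 0.57 [324.3 272.4] [0.5153 0.1518 0.    ]
pointer_tip 0.95 [351.3 124.3] [ 0.4977 -0.0086  0.02  ]
marker_mid 0.63 [313.  121.4] [ 0.5317 -0.0097  0.02  ]
[294 172   8  37 151] [0.54498819 0.05651343] [0.54098045 0.0385339 ] [0.54820993 0.07402443] [ 0.12575178 -0.99206173]
[341 172   9  37 159] [0.49947763 0.05445563] [0.49651142 0.03661376] [0.50242012 0.07230645] [0.06470943 0.9979041 ]
```

View pics/w5.png

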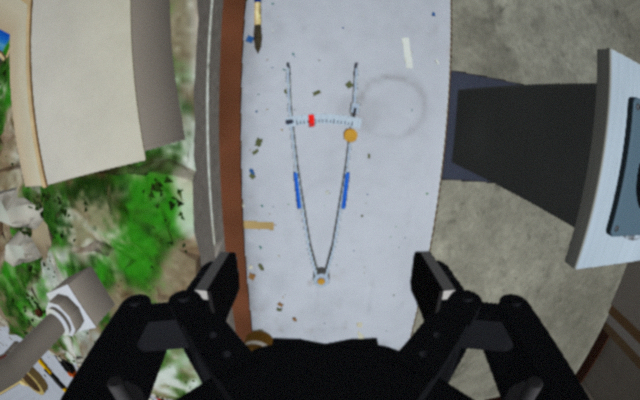

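Request:
{"api": "servo_tool", "payload": {"increments": [[0,0,0.016,-0.01,-0.006,0.05,1],[0,0,0,0,0,0.06,1],[0,0,0,0,0,0.06,1],[0,0,0,0,0,0.06,1],[0,0,0,0,0,0.04,1],[0,0,0,0,0,0,0.8],[0,0,0,0,0,0,0.8],[0,0,0,0,0,0,0.8]]}}

```text
time: 12.0
tcp_pos: [0.5237, 0.0557, 0.02]
tool_rot: [-179.9, -0.0, -88.4]
force: [0.4, 0.1, 0.3]
gripper_width: 0.0684
grasp_force: 0.0
```

```bash
cat >> h.py <<'E'
def look(fn=None,zb=0.):
    """state + tweezers marks in the wrist view; zb = height of underside"""
    s=robot.get_state(); print(s['time'],np.round(s['tcp_pos'],4),np.round(s['tool_rot'],2),s['gripper_width'],s['grasp_force'],np.round(s['force'],1))
    c=robot.capture('wrist')
    if fn: save(c['image'],fn)
    for t,z in dict(tweezers=0,pointer_tip=.02,marker_mid=.02).items():
        for m in robot.mark_of(t,'wrist')[:1]: print(t,round(m['conf'],2),np.round(m['at'],1),np.round(at_z(c,'wrist',*m['at'],z+zb),4))
    im=c['image'].astype(int)
    b=(im[...,2]>im[...,0]+60)&(im[...,2]>im[...,1]+40); b[:130]=0; b[330:]=0; b[:,:240]=0; b[:,410:]=0
    n,l,st,ce=cv2.connectedComponentsWithStats(b.astype(np.uint8))
    for k in range(1,n):
        if st[k,4]>30: print('blue',st[k],np.round(at_z(c,'wrist',*ce[k],zb+.014),4))
    return c
E
python3 -c "
from h import *
look('w6.png')"
```

```text
12.0 [0.5237 0.0557 0.02  ] [-1.799e+02 -1.000e-02 -8.840e+01] 0.06837229860290382 0.0 [0.4 0.1 0.3]
pointer_tip 0.85 [386.7 125.2] [ 0.4965 -0.0104  0.02  ]
marker_mid 0.54 [303.7 115.6] [ 0.5349 -0.0134  0.02  ]
blue [277 217  16  60 401] [0.545 0.055 0.014]
blue [363 217  15  60 397] [0.4993 0.0534 0.014 ]
```

View pics/w6.png

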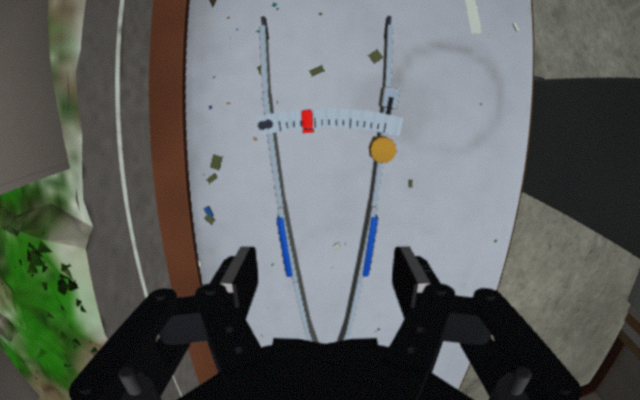

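Request:
{"api": "servo_tool", "payload": {"increments": [[0,0,0,0.002,0.001,0.016,0.75],[0,0,0,0,0,0.016,0.7],[0,0,0,0,0,0,0.65],[0,0,0,0,0,0,0.6],[0,0,0,0,0,0,0.57],[0,0,0,0,0,0,0.54],[0,0,0,0,0,0,0.51],[0,0,0,0,0,0,0.48],[0,0,0,0,0,0,0.45],[0,0,0,0,0,0,0.45]]}}

```text
time: 13.03
tcp_pos: [0.5231, 0.0547, 0.0038]
tool_rot: [-179.9, -0.0, -88.4]
force: [0.0, 0.4, 7.4]
gripper_width: 0.0385
grasp_force: 7.2
```

```bash
python3 -c "
from h import *
look('w7.png')"
```

```text
13.0333 [0.5231 0.0547 0.0038] [-1.7988e+02 -2.0000e-02 -8.8400e+01] 0.03851830971987431 7.233571296265637 [0.  0.4 7.4]
pointer_tip 0.8 [371.4 129.3] [ 0.5054 -0.01    0.02  ]
marker_mid 0.79 [321.3 122.4] [ 0.526  -0.0121  0.02  ]
blue [283 230  13  65 493] [0.5402 0.0547 0.014 ]
blue [354 230  14  65 491] [0.5052 0.0537 0.014 ]
```

View pics/w7.png

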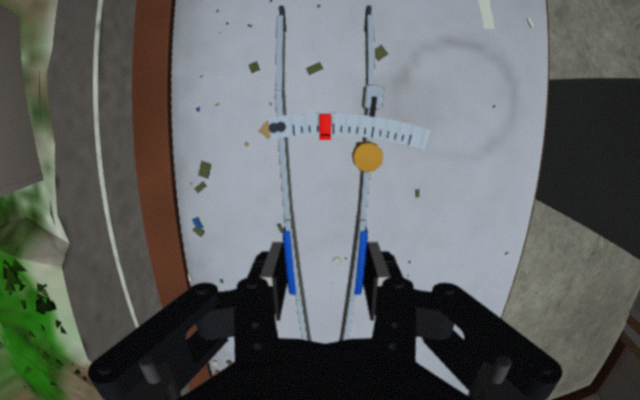

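Request:
{"api": "servo_tool", "payload": {"increments": [[0,0,0,0,0,-0.002,0.43],[0,0,0,0,0,-0.001,0.41],[0,0,0,0,0,0,0.39],[0,0,0,0,0,0,0.37],[0,0,0,0,0,0,0.36],[0,0,0,0,0,-0.004,0.36],[0,0,0,0,0,-0.01,0.36],[0,0,0,0,0,-0.02,0.36],[0,0,0,0,0,-0.02,0.36],[0,0,0,0,0,-0.02,0.36]]}}

```text
time: 14.07
tcp_pos: [0.5222, 0.0549, 0.0424]
tool_rot: [-180.0, 0.0, -88.4]
force: [0.9, 0.2, -1.7]
gripper_width: 0.0307
grasp_force: 6.8
```

```bash
python3 -c "
from h import *
look('w8.png',.035)"
```

```text
14.0667 [0.5222 0.0549 0.0424] [-180.      0.    -88.41] 0.030739717036898512 6.795739531517029 [ 0.9  0.2 -1.7]
pointer_tip 0.95 [356.  124.6] [ 0.5106 -0.0114  0.055 ]
marker_mid 0.51 [339.  126.8] [ 0.5177 -0.0101  0.055 ]
blue [292 230  10  64 506] [0.5358 0.0561 0.049 ]
blue [348 230  11  64 510] [0.5077 0.0555 0.049 ]
```

View pics/w8.png

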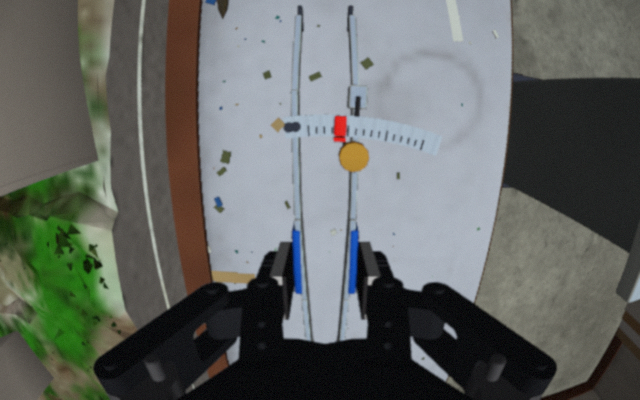

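Request:
{"api": "servo_tool", "payload": {"increments": [[0,0,0,0,0,-0.03,0.36],[0,0,0,0,0,-0.035,0.36],[0,0,0,0,0,-0.035,0.36],[0,0,0,0,0,-0.035,0.36],[0,0,0,0,0,-0.03,0.35],[0,0,0,0,0,-0.01,0.34],[0,0,0,0,0,0,0.33],[0,0,0,0,0,0,0.325],[0,0,0,0,0,0,0.325],[0,0,0,0,0,0,0.325]]}}

```text
time: 15.1
tcp_pos: [0.5213, 0.0549, 0.1275]
tool_rot: [179.9, 0.0, -88.4]
force: [0.1, 0.3, -1.8]
gripper_width: 0.0276
grasp_force: 8.2
```

```bash
cat >> h.py <<'E'
def gap(c):
    """pixel line of the black pointer vs. red marker centre, along the scale, in rad"""
    im=c['image'].astype(int); r=(im[...,0]>150)&(im[...,1]<90)&(im[...,2]<90); r[:90]=0; r[170:]=0; r[:,:280]=0; r[:,:][:,420:]=0
    v,u=np.nonzero(r); print('red',len(u),u.min(),u.max(),v.min(),v.max(),u.mean(),v.mean())
    return u.mean(),v.mean()
E
python3 -c "
from h import *
c=look(None,.121); u,v=gap(c)
a=int(u)-45;b=int(v)-50
save(cv2.resize(c['image'][b:b+75,a:a+100],None,fx=8,fy=8,interpolation=cv2.INTER_CUBIC),'w9.png'); print(a,b)
P=cloud(c,'wrist')
for nm,(y0,x0,y1,x1) in dict(arms=(0,270,300,370)).items():
    Q=P[y0:y1,x0:x1].reshape(-1,3); Q=Q[(Q[:,2]>.08)&(Q[:,2]<.18)]
    for lo in np.arange(-.07,.06,.02):
        q=Q[(Q[:,1]>lo)&(Q[:,1]<lo+.02)]; 
        if len(q): print(round(lo,2),len(q),np.round(np.percentile(q[:,2],[20,50,80]),4))
"
```

```text
15.1 [0.5213 0.0549 0.1275] [ 1.7986e+02  2.0000e-02 -8.8410e+01] 0.02762259445630612 8.193410485982895 [ 0.1  0.3 -1.8]
pointer_tip 0.6 [349.9 124.6] [ 0.5124 -0.0112  0.141 ]
marker_mid 0.8 [346. 127.] [ 0.5139 -0.0102  0.141 ]
blue [295 229  10  65 524] [0.5332 0.0556 0.135 ]
blue [346 229   9  65 536] [0.5085 0.0546 0.135 ]
red 275 340 351 117 142 345.4836363636364 129.0290909090909
300 79
-0.07 463 [0.1328 0.1344 0.1353]
-0.05 713 [0.134  0.1349 0.1355]
-0.03 1786 [0.1384 0.1416 0.1427]
-0.01 1874 [0.1407 0.1429 0.1482]
0.01 638 [0.1358 0.1367 0.1373]
0.03 2485 [0.1379 0.1442 0.1641]
0.05 1559 [0.1382 0.1391 0.1559]
```

View pics/w9.png

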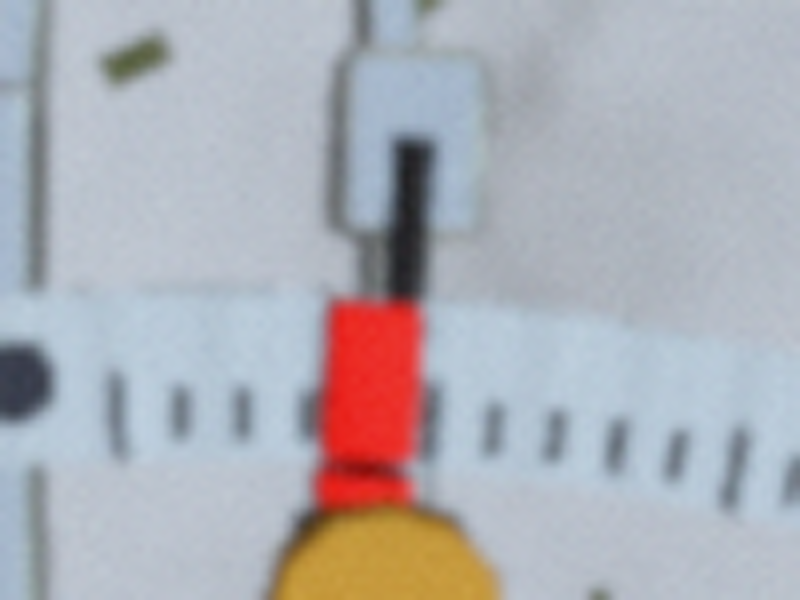

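Request:
{"api": "servo_tool", "payload": {"increments": [[0,0,0,0,0,0,0.32],[0,0,0,0,0,0,0.316],[0,0,0,0,0,0,0.313],[0,0,0,0,0,0,0.313],[0,0,0,0,0,0,0.313],[0,0,0,0,0,0,0.313]]}}

```text
time: 15.8
tcp_pos: [0.5222, 0.0549, 0.1289]
tool_rot: [-180.0, 0.0, -88.4]
force: [0.9, 0.3, -1.1]
gripper_width: 0.0271
grasp_force: 8.5
```

```bash
python3 -c "
from h import *
c=look(None,.121); gap(c); im=c['image'].astype(int)
# rows: pointer (dark) centroid, marker (red) centroid
for v in range(90,145,2):
    row=im[v,325:372]; d=np.clip(130-row.max(1),0,None)*(1.0); r=np.clip(row[:,0]-row[:,1]-60,0,None); u=np.arange(325,372)
    print(v, round((u*d).sum()/d.sum(),2) if d.sum()>40 else '-', round((u*r).sum()/r.sum(),2) if r.sum()>150 else '-')
save(cv2.resize(c['image'][79:154,300:400],None,fx=8,fy=8,interpolation=cv2.INTER_CUBIC),'w10.png')
"
```

```text
15.8 [0.5222 0.0549 0.1289] [-179.99    0.    -88.41] 0.027113524326862082 8.454447537660599 [ 0.9  0.3 -1.1]
pointer_tip 0.78 [344.9 128.8] [ 0.5151 -0.0094  0.141 ]
marker_mid 0.62 [350.3 124.4] [ 0.5129 -0.0113  0.141 ]
blue [297 229   9  65 538] [0.5336 0.0561 0.135 ]
blue [345 229   9  65 531] [0.5098 0.0553 0.135 ]
red 264 342 354 117 142 347.90909090909093 129.35227272727272
90 - -
92 - -
94 - -
96 - -
98 348.79 -
100 348.54 -
102 348.39 -
104 348.39 -
106 348.35 -
108 347.73 -
110 347.37 -
112 347.38 -
114 347.3 -
116 348.07 -
118 - 348.52
120 - 348.68
122 - 348.51
124 - 348.39
126 - 348.3
128 - 348.2
130 - 347.97
132 - 347.76
134 - 347.71
136 - 347.86
138 - 346.53
140 - 347.29
142 - 349.5
144 335.94 -
```

View pics/w10.png

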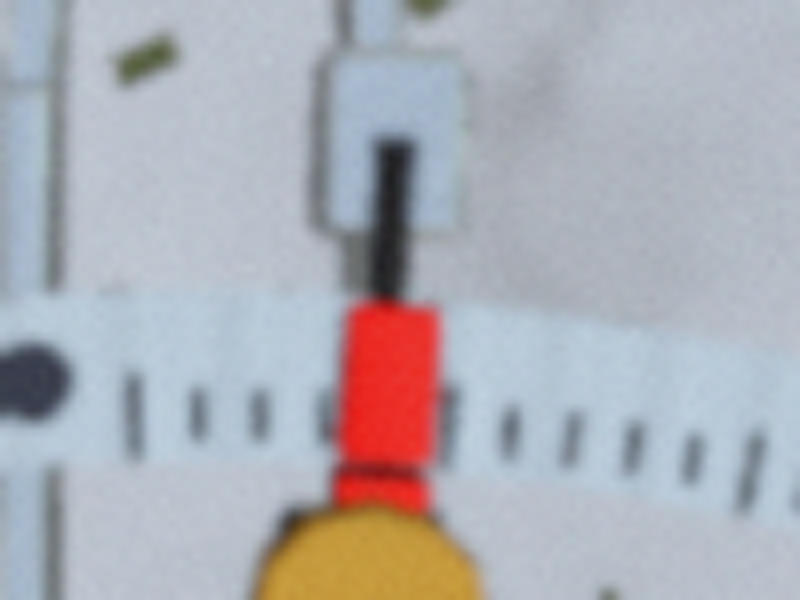

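Request:
{"api": "servo_tool", "payload": {"increments": [[0,0,0,0,0,0,0.315],[0,0,0,0,0,0,0.315],[0,0,0,0,0,0,0.315],[0,0,0,0,0,0,0.315],[0,0,0,0,0,0,0.315],[0,0,0,0,0,0,0.315]]}}

```text
time: 16.5
tcp_pos: [0.5222, 0.0549, 0.1288]
tool_rot: [180.0, -0.0, -88.4]
force: [0.5, -0.6, -0.6]
gripper_width: 0.027
grasp_force: 8.4
```

```bash
python3 -c "
from h import *
D=[];G=[]
for i in range(4):
    c=robot.capture('wrist'); im=c['image'].astype(float); u=np.arange(325,372)
    p=[];q=[]
    for v in range(98,115):
        d=np.clip(85-im[v,325:372].max(1),0,None)
        if d.sum()>40: p.append((v,(u*d).sum()/d.sum()))
    for v in range(119,136):
        row=im[v,325:372]; r=np.clip(row[:,0]-row[:,1]-60,0,None); q.append((v,(u*r).sum()/r.sum()))
    p=np.array(p);q=np.array(q); a=np.polyfit(*p.T,1); b=np.polyfit(*q.T,1); D.append(np.polyval(a,127)-np.polyval(b,127)); G.append((len(p),a[0],b[0],np.polyval(a,117)-np.polyval(b,117)))
print(np.round(D,2),np.round(G,3).tolist(),robot.get_state()['gripper_width'],robot.get_state()['tcp_pos'],robot.get_state()['time'])
T=robot.capture('top'); P=cloud(T,'top')
for t,z in dict(block_green_centre=.046,block_yellow_centre=.046,pot_ochre=0,pot_white=0,water_jar=0,spare_ball=0).items():
    for m in robot.mark_of(t,'top')[:1]: print(t,round(m['conf'],2),np.round(at_z(T,'top',*m['at'],z),3))
"
```

```text
[-1.77 -1.85 -1.87 -1.86] [[17.0, -0.089, -0.059, -1.468], [17.0, -0.094, -0.06, -1.518], [17.0, -0.094, -0.059, -1.523], [17.0, -0.094, -0.06, -1.521]] 0.02663250573670533 [0.52216073 0.05486453 0.1287944 ] 16.7
block_green_centre 0.52 [ 0.51  -0.218  0.046]
block_yellow_centre 0.6 [ 0.52  -0.329  0.046]
pot_ochre 0.69 [0.558 0.321 0.   ]
pot_white 0.43 [0.551 0.318 0.   ]
water_jar 0.76 [ 0.578 -0.484 -0.   ]
spare_ball 0.59 [ 0.53  -0.335  0.   ]
```

```bash
cat > g.py <<'E'
from h import *
def metric(im,off=0,rows=(98,107)):
    im=im.astype(float); a0,b0=325,372
    u=np.arange(a0,b0); p=[];q=[]
    for v in range(*rows):
        d=np.clip(85-im[v,a0:b0].max(1),0,None); p.append((v,(u*d).sum()/d.sum()))
    for v in range(119,135):
        row=im[v,a0:b0]; r=np.clip(row[:,0]-row[:,1]-60,0,None); q.append((v,(u*r).sum()/r.sum()))
    p=np.array(p);q=np.array(q); b=np.polyfit(*q.T,1); sl=b[0]
    # pointer is radial: use its mean, with the marker's own slope
    return np.round([p[:,1].mean()+sl*(127-p[:,0].mean())-np.polyval(b,127),p[:,1].mean(),np.polyval(b,127),sl],2)
if __name__=='__main__':
    for n in ['w9','w10']:
        k=cv2.cvtColor(cv2.imread(f'pics/{n}.png'),cv2.COLOR_BGR2RGB); k=cv2.resize(k,(100,75),interpolation=cv2.INTER_AREA)
        f=np.full((400,640,3),200,np.uint8); f[79:154,300:400]=k; print(n,metric(f),metric(f,rows=(100,114)))
    for i in range(2):
        c=robot.capture('wrist'); print(metric(c['image']),metric(c['image'],rows=(100,114)))
    im=c['image'].astype(int)
    for v in (100,104,108,112,116,122,128): print(v,im[v,338:360].sum(1).tolist() if v<117 else im[v,338:360,0].tolist(), im[v,338:360,1].tolist() if v>117 else '')
    print(robot.get_state()['gripper_width'])
E
python3 g.py
```

```text
w9 [ 3.3200e+00  3.5083e+02  3.4593e+02 -6.0000e-02] [ 3.2600e+00  3.5049e+02  3.4593e+02 -6.0000e-02]
w10 [-1.3900e+00  3.4852e+02  3.4819e+02 -7.0000e-02] [-1.4800e+00  3.4812e+02  3.4819e+02 -7.0000e-02]
[-1.1400e+00  3.4863e+02  3.4815e+02 -6.0000e-02] [-1.2600e+00  3.4821e+02  3.4815e+02 -6.0000e-02]
[-1.1000e+00  3.4864e+02  3.4815e+02 -6.0000e-02] [-1.2400e+00  3.4821e+02  3.4815e+02 -6.0000e-02]
100 [490, 392, 380, 464, 524, 536, 551, 522, 412, 245, 124, 126, 174, 305, 449, 531, 559, 560, 554, 539, 536, 531] 
104 [456, 376, 383, 480, 547, 556, 542, 493, 386, 215, 116, 119, 221, 350, 474, 536, 539, 541, 534, 509, 506, 519] 
108 [552, 500, 456, 421, 398, 363, 352, 310, 232, 143, 113, 128, 209, 356, 448, 483, 486, 505, 502, 506, 523, 519] 
112 [577, 578, 567, 541, 452, 354, 322, 291, 196, 121, 122, 143, 250, 406, 521, 542, 555, 552, 543, 546, 539, 530] 
116 [594, 597, 588, 571, 522, 480, 434, 361, 280, 191, 174, 231, 335, 451, 497, 499, 503, 533, 548, 542, 554, 561] 
122 [183, 185, 181, 169, 158, 180, 222, 233, 235, 238, 235, 235, 237, 235, 236, 231, 214, 193, 182, 182, 184, 187] [201, 202, 200, 180, 127, 65, 42, 37, 41, 47, 44, 45, 52, 46, 54, 58, 101, 159, 190, 199, 202, 206]
128 [178, 161, 136, 141, 163, 200, 228, 235, 235, 235, 235, 236, 236, 235, 234, 221, 185, 131, 118, 145, 177, 188] [194, 178, 150, 142, 105, 51, 33, 41, 40, 42, 41, 45, 47, 49, 48, 59, 90, 99, 119, 160, 194, 203]
0.026815037267784617
```

Request:
{"api": "servo_tool", "payload": {"increments": [[0,0,0,0,0,0,0.3165],[0,0,0,0,0,0,0.3165],[0,0,0,0,0,0,0.3165],[0,0,0,0,0,0,0.3165],[0,0,0,0,0,0,0.3165],[0,0,0,0,0,0,0.3165],[0,0,0,0,0,0,0.3165],[0,0,0,0,0,0,0.3165]]}}

```text
time: 17.82
tcp_pos: [0.5221, 0.0549, 0.1288]
tool_rot: [180.0, -0.0, -88.4]
force: [0.3, -0.9, -1.1]
gripper_width: 0.0269
grasp_force: 8.4
```

```bash
python3 g.py | sed -n 3,6p
```

```text
[-5.3000e-01  3.4890e+02  3.4787e+02 -6.0000e-02] [-6.0000e-01  3.4855e+02  3.4787e+02 -6.0000e-02]
[-5.4000e-01  3.4889e+02  3.4787e+02 -6.0000e-02] [-6.2000e-01  3.4853e+02  3.4787e+02 -6.0000e-02]
100 [532, 432, 385, 443, 516, 547, 550, 520, 430, 252, 145, 114, 140, 256, 425, 533, 566, 559, 549, 548, 510, 506] 
104 [499, 388, 384, 471, 527, 554, 553, 534, 426, 244, 129, 123, 192, 310, 444, 527, 547, 538, 540, 541, 527, 532]
```

```bash
python3 -c "
from h import *
print(robot.sign_off())"
```

```text
the job is handed in; nothing more can be done
None
```

The green block is fully down in its green-strip slot. The tweezers are held level about 12 cm above the bench, with the pointer on the middle of the red marker to within about 0.1–0.3 mm; I handed in at 18 s, and viewed 11 pictures, one over the limit of 10.

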